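# Load the waiting line pallets: each part into its own nest

### The job

Load the four line pallets from the mixed parts lying in front of them: put each loose part into the nest that is made to its size and shape, so that every pallet carries its own part, sitting flat on the nest's floor, gears hub up, bush upright, the connector with its cable end lying through the notch. Set the parts down rather than dropping them in, and leave the caliper and the screwdriver where they lie.

Things in the scene. Friction and masses are not known exactly. Their poses are not given: they have to be found in the camera images.
- big_gear: Large cream plastic spur gear with a grey hub, loose, lying flat, hub up. Toothed disc 52 mm across, 12 mm thick; above it the hub, 22 mm across, from 12 to 22 mm height. Origin at the centre of its underside, z up. About 0.09 kg.
- small_gear: Small grey metal spur gear, loose, lying flat, hub up. Toothed disc 36 mm across, 10 mm thick; above it the hub, 22 mm across, from 10 to 20 mm height. Origin at the centre of its underside, z up. About 0.09 kg.
- bush: Grey metal turned bush, a plain tube 22 mm across and 40 mm tall, loose, standing upright. Origin at the centre of its underside, z up. About 0.05 kg.
- connector: Green cable connector, loose, flat side down. Green body x = -11 to 29 mm, 31 mm wide in y (flat sides), 24 mm tall, black latch 12 mm wide on top up to 27 mm. Black cable end x = -31 to -11 mm, 16 mm wide, 5 to 19 mm high. Origin on the underside, 9 mm from the body's middle towards the cable end; x points away from the cable end, z up. About 0.045 kg.
- pallet_blue: Line pallet: grey metal plate 100 x 100 mm with a blue round nest ring, 92 mm across its flange. Its bore, centred on the origin, is 58 mm at the floor and tapers open to 68 mm at the top. Origin: centre of the underside; x, y along the sides, z up. Nest floor (the plate's top) 12 mm above the origin, wall top 22 mm. Fixed; turned by up to 0.3 rad.
- pallet_black: Line pallet: grey metal plate 100 x 100 mm with a black round nest ring, 76 mm across its flange. Its bore, centred on the origin, is 42 mm at the floor and tapers open to 52 mm at the top. Origin: centre of the underside; x, y along the sides, z up. Nest floor (the plate's top) 12 mm above the origin, wall top 22 mm. Fixed; turned by up to 0.3 rad.
- pallet_yellow: Line pallet: grey metal plate 100 x 100 mm with a yellow round nest ring, 62 mm across its flange. Its bore, centred on the origin, is 28 mm at the floor and tapers open to 38 mm at the top. Origin: centre of the underside; x, y along the sides, z up. Nest floor (the plate's top) 12 mm above the origin, wall top 22 mm. Fixed; turned by up to 0.3 rad.
- pallet_red: Line pallet: plate 100 x 100 mm, red keyed pocket, x = -14 to 32, y = -18 to 18 mm at the floor, 5 mm wider all round at the top; open notch in its -x wall, 24 mm wide, for the cable end. A seated connector has its origin over the pallet's and the same x direction. Origin: mid underside; x, y along sides, z up. Nest floor 12 mm above the origin, wall top 22 mm. Fixed; turned by up to 0.3 rad.
- caliper: Bystander: digital caliper, loose, about 230 mm long, lying to the right of the parts. Origin at the middle of its underside.
- screwdriver: Bystander: yellow-handled screwdriver, loose, 174 mm long, lying to the left of the parts. Origin at the middle of its underside.

How it is judged:
By the outcome, as a careful person would: the job done as asked, in the order asked, and still so for the second after the job is handed in, with the robot touching nothing.
It also fails if it takes over 96 s, if anything falls off the work surface, if the arm or the gripper's body presses on something with over 40 N, if the wrist force passes 120 N, or if a joint passes its speed limit or range.

### The arm

A 6-joint arm with a two-finger parallel gripper is mounted at the origin on a cart in front of the work surface, level with it; the furniture and walls round the work are solid. World frame = base frame: x ahead of the robot, y to its left, z up, the work surface at z = 0. Lengths are in mm, angles in degrees, forces in N, time in s.
With the tool pointing down it reaches from about 350 to 850 mm from the base axis. Payload 8.1 kg.
Tool frame: the origin (TCP) lies between the finger pads; the fingertips stand 22 mm ahead of it and the grasp point (between the pads) lies 3 mm ahead of it; z points along the fingers, y is the line along which they close (so a half turn about z gives the same grasp; the last joint's range is limited). The gripper opens to 85 mm and grips with 20 to 120 N. Pads are 22 mm wide; open, the fingers measure 114 mm over their backs; the gripper's body (76 mm by 85 mm) begins 54 mm behind the grasp point. The pads swing forward as they close: fully open they stand 13 mm farther back than shut.
Start: joints at [-76.054, 7.471, 85.268, -0, 87.261, -4.893], TCP at [193.765, -567.856, 253.292] pointing down, gripper open.
Joint ranges: [-169.43, 169.43], [-51.17, 129.36], [1.28, 143.12], [-76.62, 256.62], [0, 156.53], [-152.29, 152.29]. Speed limits (degrees/s): [136.94, 136.94, 159.86, 180, 180, 180].

### API

Orientations are given as [roll, pitch, yaw] about the fixed x, y, z axes, in that order (R = Rz(yaw) Ry(pitch) Rx(roll)).
In Python, from rig import readout, vision, finish_job gives the robot as it stands.
- The arm moves only by the tool play_rows, never from a script. Its argument "increments" is a list of rows, each a list of 7 numbers: the shift along the tool's x, y, z in m, then the turn, a rotation vector about the tool's x, y, z in degrees, then the closure, from -1 (fully open) to 1 (shut). A call has 1 to 12 rows; each row shifts and turns the commanded pose from where the row before left it, along the tool's axes as they then stand; what a row does not reach is not made up. A row lasts 1/12 s, in which the tool goes at most 41.7 mm and 7.16 degrees, less where a joint would pass 70% of its speed; a pose out of reach is approached as far as the arm can. A call is refused whole if a number of a shift passes 0.0417 or a number of a turn 7.16, either way. A call with a gripper value outside its range is refused whole. The fingers move at their own pace and stop on an object; "newtons" is the grip in N (left out, the last holds). Time passes only in rows, so rows that do not move let the fingers close. It gives the time, the measured TCP pose, the force, the opening and the grip force at its end, in the units of the state.
- readout.observe(): the state, without advancing time (a new reading comes with each control period).
- vision.grab_frame(name): name is "scene" or "side" or "wrist"; returns (picture, depth): 480x640x3 uint8, red, green, blue; 480x640 float32, mm along the optical axis (not along the pixel's ray), 0 where there is no reading.
- vision.camera_info(name): a dict with "fx", "fy", "cx", "cy" (pixels), "k1" (the pictures are not rectified: a ray, as slopes to the right and down, at radius r is drawn at 1 + k1 r^2 times it, then the intrinsics apply), "R" (3x3) and "t" (3): a world point X has camera coordinates R X + t; the wrist camera has in their place "tool_from_camera" (4x4, takes a point from camera to tool coordinates, whose origin is the TCP and whose axes are the flange's). Camera axes: x right, y down, z forward; pixel columns grow to the right and rows downward; lengths in mm; the calibration is good to about 2 mm. A picture is of the moment at which its call begins: read the wrist's pose just before it. camera_info takes no time and is no camera call.
- finish_job(): hands the job in; it is judged then, once.
The state is a dict: "time": time; "qpos": joint angles; "dq": joint speeds; "tau": joint torques, N m; "eef_pos": TCP position; "tcp_rot": TCP orientation; "wrist_force": force on the tool from outside, world axes, zero at the start; "wrist_torque": the same for the moment, N m; "grip_width": finger opening in mm; "gripper_force": force on a finger pad.
Only numpy, scipy, OpenCV 4.12 (cv2) and the standard library are available. Lean on these libraries where they do the work, as an engineer would, in place of code of your own. Each camera call takes 0.05 s, during which the arm holds its last target. There are 200 camera calls.

## Working session

There is one attempt and no reset: what is moved stays moved. The work goes in short steps, Python scripts to look and compute and a tool call to move; the robot and the scene stay as the last step left them, time stands still between calls to the robot, and variables do not carry over. Pictures are saved under pics/ and viewed, at most 14 in all, crops included, and the job is handed in when it is done.

Besides the shell and the picture viewer there is one more tool, called as a command line: name --pt "numbers of a row" for each row, then --argument value for the rest. play_rows: Moves the arm, as the interface text tells. Its arguments: {"type":"object","properties":{"increments":{"type":"array","items":{"type":"array","items":{"type":"number"}}},"newtons":{"type":"number"}},"required":["increments"]}

```bash
ls; mkdir -p pics
python3 - <<'E'
from rig import readout, vision
import cv2,json
print(readout.observe())
for n in("scene","side"):
    p,d=vision.grab_frame(n); cv2.imwrite(f"pics/{n}0.png",p[:,:,::-1]); import numpy as np; np.save(f"pics/{n}0.npy",d); np.save(f"pics/{n}0rgb.npy",p)
for n in("scene","side","wrist"): print(n,vision.camera_info(n))
E
```

```text
pics
{'time': 0.0, 'qpos': array([-7.60536177e+01,  7.51565832e+00,  8.53310683e+01, -1.06737627e-03,
        8.72618694e+01, -4.89456568e+00]), 'dq': array([ 0.00878488, -0.03709755,  0.04132283, -0.11305982, -0.04761498,
       -0.00663103]), 'tau': array([ 2.07138852e-03, -5.69395959e+01, -5.00545979e+01, -1.63621885e-04,
        1.49147987e-02, -1.59228705e-05]), 'eef_pos': array([ 193.63849894, -567.33993349,  252.22151953]), 'tcp_rot': array([-1.79891709e+02, -8.20349703e-03,  1.88409922e+01]), 'wrist_force': array([ 0.54087611,  0.47573094, -0.11561116]), 'wrist_torque': array([-0.03438279, -0.0191166 ,  0.04137964]), 'gripper_force': 0.0, 'grip_width': 84.96596966991983}
scene {'fx': 605.3158070900455, 'fy': 605.3158070900455, 'cx': 324.2558950838395, 'cy': 240.34700694043923, 'k1': -0.17059000439524796, 'R': array([[ 0.7565402 , -0.65379188, -0.01425142],
       [-0.3822731 , -0.42445846, -0.82079369],
       [ 0.53057912,  0.62641136, -0.57104694]]), 't': array([-376.84619584,  207.60967323, 1313.86827628])}
side {'fx': 450.1878898807601, 'fy': 450.1878898807601, 'cx': 317.5432749524433, 'cy': 235.77199033613027, 'k1': -0.05262597391035798, 'R': array([[-0.97803921, -0.20805821,  0.01229149],
       [-0.10421851,  0.4371341 , -0.89333772],
       [ 0.18049322, -0.87500032, -0.4492178 ]]), 't': array([475.39911932,  83.85796524, 992.21709096])}
wrist {'fx': 342.4040286663347, 'fy': 342.4040286663347, 'cx': 315.02406028386827, 'cy': 239.7131733454733, 'k1': -0.0564351874169671, 'tool_from_camera': array([[ 6.12222321e-04, -9.47273913e-01, -3.20424342e-01,
         8.14925042e+01],
       [ 9.99999382e-01,  8.77328874e-04, -6.82996841e-04,
         9.46372783e-01],
       [ 9.28102617e-04, -3.20423726e-01,  9.47273865e-01,
        -1.20796881e+02],
       [ 0.00000000e+00,  0.00000000e+00,  0.00000000e+00,
         1.00000000e+00]])}
```

View pics/scene0.png

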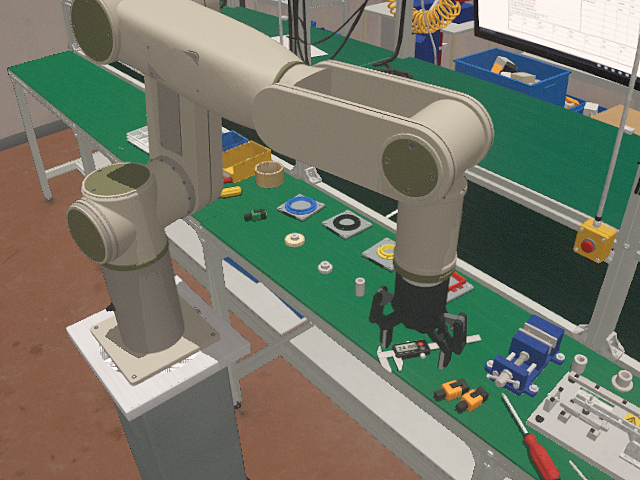

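View pics/side0.png

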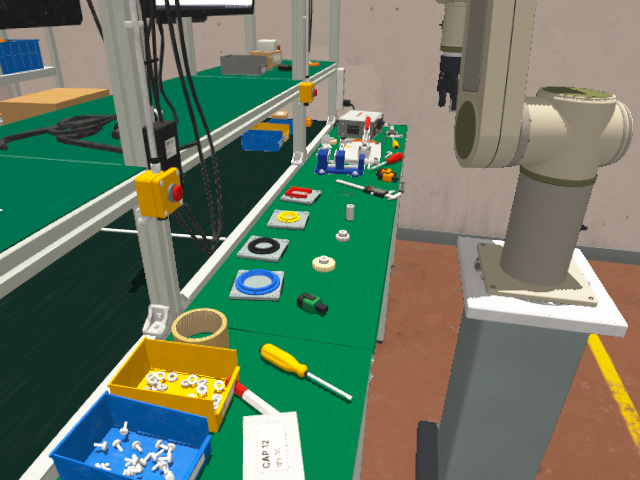

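```bash
cat > h.py <<'E'
import numpy as np, cv2
from scipy.spatial.transform import Rotation as Ro
from rig import readout, vision
def cam(n, st=None):
    c=vision.camera_info(n)
    if n=="wrist":
        T=np.array(c["tool_from_camera"]); Rt=Ro.from_euler("xyz",st["tcp_rot"],degrees=True).as_matrix()
        Rwc=Rt@T[:3,:3]; o=Rt@T[:3,3]+st["eef_pos"]
    else: Rwc=np.array(c["R"]).T; o=-Rwc@np.array(c["t"])
    return c,Rwc,o
def rays(c,uv):
    K=np.array([[c["fx"],0,c["cx"]],[0,c["fy"],c["cy"]],[0,0,1.]])
    n=cv2.undistortPoints(np.array(uv,float).reshape(-1,1,2),K,np.array([c["k1"],0,0,0.])).reshape(-1,2)
    return np.c_[n,np.ones(len(n))]
def onplane(n,uv,z,st=None):
    c,R,o=cam(n,st); d=rays(c,uv)@R.T
    return o+d*((z-o[2])/d[:,2])[:,None]
def cloud(n,depth,st=None):
    c,R,o=cam(n,st); v,u=np.mgrid[:480,:640]
    P=(rays(c,np.c_[u.ravel(),v.ravel()])*depth.reshape(-1,1))@R.T+o
    return P.reshape(480,640,3)
def grab(name):
    st=readout.observe(); p,d=vision.grab_frame("wrist")
    cv2.imwrite(f"pics/{name}.png",p[:,:,::-1]); np.savez(f"pics/{name}.npz",p=p,d=d,pos=st["eef_pos"],rot=st["tcp_rot"])
    return st,p,d
E
python3 - <<'E'
from h import *
nm="big small bush conn blue black yellow red".split()
z=[20,18,20,20,12,12,12,12]
S=[(294,240),(325,267),(360,286),(256,215),(301,206),(347,223),(384,252),(458,287)]
D=[(323,264),(343,236),(350,212),(312,303),(257,284),(263,248),(289,218),(300,195)]
for a,h,s,d in zip(nm,z,S,D): print(a,onplane("scene",[s],h).round(),onplane("side",[d],h).round())
print(cam("scene")[2],cam("side")[2])
E
```

```text
big [[442.  55.  20.]] [[453.  98.  20.]]
small [[428. -84.  18.]] [[433. -51.  18.]]
bush [[ 439. -196.   20.]] [[ 437. -196.   20.]]
conn [[439. 221.  20.]] [[445. 245.  20.]]
blue [[569. 184.  12.]] [[571. 195.  12.]]
black [[607.  31.  12.]] [[608.  44.  12.]]
yellow [[ 586. -131.   12.]] [[ 594. -135.   12.]]
red [[ 615. -348.   12.]] [[ 606. -306.   12.]]
[-332.64817789 -981.27931619  915.31457572] [294.61007488 930.44378724 514.79170462]
```

play_rows --pt "0 0 0 0 0 6.28 -1" --pt "0 0 0 0 0 6.28 -1" --pt "0 0 0 0 0 6.28 -1" --pt "0.019 -0.0323 -0.005 0 0 0 -1" --pt "0.019 -0.0323 -0.005 0 0 0 -1" --pt "0.019 -0.0323 -0.005 0 0 0 -1" --pt "0.019 -0.0323 -0.005 0 0 0 -1" --pt "0.019 -0.0323 -0.005 0 0 0 -1" --pt "0.019 -0.0323 -0.005 0 0 0 -1" --pt "0.019 -0.0323 -0.005 0 0 0 -1" --pt "0.019 -0.0323 -0.005 0 0 0 -1" --pt "0.019 -0.0323 -0.005 0 0 0 -1"

```text
time: 1.1
eef_pos: [365.1, -275.3, 298.2]
tcp_rot: [-180.0, 0.0, -0.0]
wrist_force: [1.0, -0.0, -1.2]
grip_width: 85.3
gripper_force: 0.0
```

play_rows --pt "0.019 -0.0323 -0.005 0 0 0 -1" --pt "0.019 -0.0323 -0.005 0 0 0 -1" --pt "0.019 -0.0323 -0.005 0 0 0 -1" --pt "0.019 -0.0323 -0.005 0 0 0 -1" --pt "0.019 -0.0323 -0.005 0 0 0 -1" --pt "0.019 -0.0323 -0.005 0 0 0 -1" --pt "0.019 -0.0323 -0.005 0 0 0 -1" --pt "0 0 0 0 0 0 -1" --pt "0 0 0 0 0 0 -1"

```text
time: 1.85
eef_pos: [498.2, -49.3, 333.0]
tcp_rot: [-180.0, 0.0, 0.2]
wrist_force: [-0.6, -0.1, -0.7]
grip_width: 85.6
gripper_force: 0.0
```

Run:
```python
from h import *
st,p,d=grab("w1"); print(st["time"],st["eef_pos"],st["tcp_rot"],st["qpos"])
```

```text
1.85 [498.2279048  -49.25628439 332.96792776] [-1.79992523e+02  4.19194522e-02  2.21588821e-01] [-1.15149052e+01 -9.11780536e+00  9.34627310e+01 -1.21264217e-03
  9.56976382e+01  7.82633888e+01]
```

View pics/w1.png

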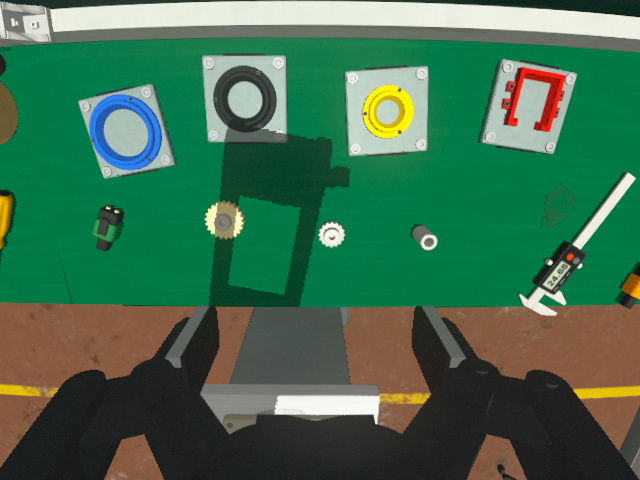

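Run:
```python
from h import *
f=np.load("pics/w1.npz"); st=dict(eef_pos=f["pos"],tcp_rot=f["rot"]); p=f["p"]; P=cloud("wrist",f["d"],st)
g=P[150:290:10,20:600:40]; print("table z",np.median(g[...,2]),g[...,2].std())
rg=lambda a,b,c,d:(slice(b,d),slice(a,c))
for n,(u,v,r),zs in [("big",(225,220,26),[(9,15),(18,26)]),("small",(332,234,20),[(7,13),(16,24)]),("bush",(425,237,20),[(30,48)]),("conn",(108,228,28),[(3,40),(10,20),(21,25.5),(25.5,30)]),
  ("blue",(125,132,55),[(18,26)]),("black",(245,98,48),[(18,26)]),("yellow",(387,112,48),[(18,26)]),("red",(529,106,55),[(18,26)])]:
    Q=P[v-r:v+r,u-r:u+r].reshape(-1,3)
    for a,b in zs:
        q=Q[(Q[:,2]>a)&(Q[:,2]<b)]
        if len(q)<5: print(n,a,"few",len(q));continue
        hull=cv2.convexHull(q[:,:2].astype(np.float32)); (c,rad)=cv2.minEnclosingCircle(hull); R=cv2.minAreaRect(hull)
        print(n,(a,b),len(q),"z",np.median(q[:,2]).round(1),"mean",q[:,:2].mean(0).round(1),"circ",np.round(c,1),round(2*rad,1),"rect",np.round(R[0],1),np.round(R[1],1),round(R[2],1))
    if n in("blue","black","yellow","red"):
        q=Q[(Q[:,2]>6)&(Q[:,2]<28)]; R=cv2.minAreaRect(q[:,:2].astype(np.float32)); print("  plate",np.round(R[0],1),np.round(R[1],1),round(R[2],1))
a=cv2.resize(p[190:260,70:150],(400,350),interpolation=cv2.INTER_CUBIC); b=cv2.resize(p[50:160,475:585],(350,350),interpolation=cv2.INTER_CUBIC)
cv2.imwrite("pics/c1.png",np.hstack([a,b])[:,:,::-1])
```

```text
table z 0.43338999538420353 5.825773740840868
big (9, 15) 838 z 12.1 mean [458.3  71.9] circ [456.9  72.5] 52.9 rect [457.2  72.7] [51.8 51.3] 27.2
big (18, 26) 201 z 21.8 mean [457.4  72.2] circ [456.8  72.9] 22.8 rect [457.3  72.3] [21.3 21.8] 85.9
small (7, 13) 278 z 9.9 mean [440.1 -72.4] circ [437.9 -72.9] 35.4 rect [437.8 -72.8] [34.  34.2] 77.8
small (16, 24) 190 z 19.7 mean [438.  -72.9] circ [437.6 -72.9] 22.1 rect [437.8 -73. ] [21.6 21. ] 44.4
bush (30, 48) 231 z 39.1 mean [ 438.8 -195.5] circ [ 438.2 -196.3] 22.9 rect [ 438.3 -195.9] [21.8 21.7] 48.9
conn (3, 40) 984 z 22.0 mean [450.5 230.7] circ [456.4 236.5] 86.0 rect [455.5 244.3] [67.4 74.8] 66.4
conn (10, 20) 279 z 17.3 mean [444.3 230.6] circ [445.5 235.9] 64.6 rect [444.1 232.2] [25.4 63.8] 70.1
conn (21, 25.5) 402 z 23.2 mean [453.4 229.9] circ [447.1 234.4] 56.5 rect [446.4 234.5] [29.9 55.2] 65.3
conn (25.5, 30) 159 z 27.4 mean [452.  232.5] circ [449.6 233.6] 30.3 rect [449.9 232.1] [22.4 27.9] 60.2
blue (18, 26) 1178 z 21.8 mean [572.3 188.8] circ [571.3 187.5] 89.4 rect [572.5 186.7] [87.1 82.4] 41.1
  plate [571.5 188.5] [104.7 101.4] 9.9
black (18, 26) 1004 z 21.6 mean [610.   35.6] circ [610.4  34.7] 72.5 rect [610.3  36.8] [67.9 69.2] 50.1
  plate [609.2  35.5] [100.3 103.6] 89.8
yellow (18, 26) 700 z 21.6 mean [ 596.3 -136.9] circ [ 598.1 -138.7] 56.9 rect [ 595.9 -136.8] [51.3 48.2] 55.8
  plate [ 595.7 -137.4] [105.2 100.8] 4.2
red (18, 26) 1057 z 21.4 mean [ 618.6 -317.2] circ [ 614.  -316.1] 86.4 rect [ 613.6 -314.6] [68.8 66.8] 83.8
  plate [ 604.5 -314.4] [101.9 104.6] 82.3
```

View pics/c1.png

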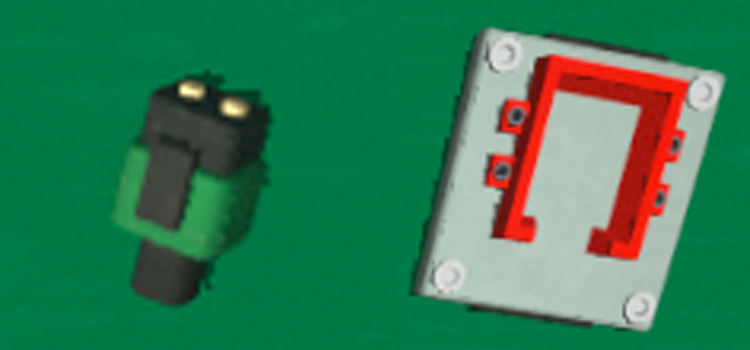

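play_rows --pt "-0.0103 -0.0304 0.024 0 0 0 -1" --pt "-0.0103 -0.0304 0.024 0 0 0 -1" --pt "-0.0103 -0.0304 0.024 0 0 0 -1" --pt "-0.0103 -0.0304 0.024 0 0 0 -1" --pt "0 0 0.034 0 0 0 -1" --pt "0 0 0.034 0 0 0 -1" --pt "0 0 0.034 0 0 0 -1" --pt "0 0 0.034 0 0 0 -1" --pt "0 0 0 0 0 0 -1" --pt "0 0 0 0 0 0 -1"

```text
time: 2.73
eef_pos: [454.4, 69.2, 99.6]
tcp_rot: [180.0, 0.3, -0.1]
wrist_force: [0.2, 1.0, 0.7]
grip_width: 85.4
gripper_force: 0.0
```

Run:
```python
from h import *
st,p,d=grab("w2"); print(st["time"],st["eef_pos"],st["tcp_rot"])
P=cloud("wrist",d,st)
for a,b in[(9,15),(18,26)]:
    m=(abs(P[...,0]-457)<34)&(abs(P[...,1]-72)<34)&(P[...,2]>a)&(P[...,2]<b); q=P[m]; print(len(q),np.median(q[:,2]),q.min(0),q.max(0),cv2.minEnclosingCircle(q[:,:2].astype(np.float32)))
```

```text
2.7333 [454.41632464  69.22938793  99.59969793] [ 1.79970307e+02  3.07232803e-01 -1.05161332e-01]
3378 12.092700400638648 [430.57128123  46.51201246   9.00147954] [482.89872274  98.05108638  14.96650998] ((456.70220947265625, 72.43272399902344), 26.196640014648438)
850 21.844698346449974 [445.91106033  61.80023306  18.0124046 ] [467.80091303  83.14532187  23.7025373 ] ((456.7030944824219, 72.46015167236328), 11.22983169555664)
```

View pics/w2.png

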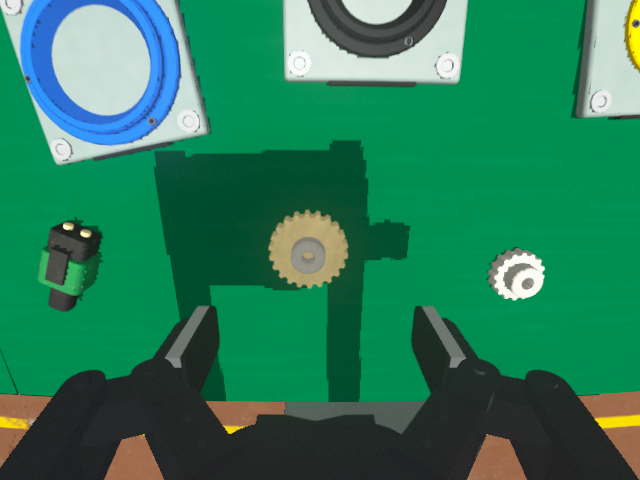

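play_rows --pt "0.0023 -0.0032 0.0214 0 0 0 -1" --pt "0 0 0.0214 0 0 0 -1" --pt "0 0 0.0212 0 0 0 -1" --pt "0 0 0 0 0 0 -1" --pt "0 0 0 0 0 0 -1"

```text
time: 3.2
eef_pos: [459.8, 73.4, 38.9]
tcp_rot: [180.0, -0.1, -0.0]
wrist_force: [-0.3, -0.0, 0.3]
grip_width: 85.3
gripper_force: 0.0
```

play_rows --pt "0 0 0 0 0 0 -1" --pt "0 0 0 0 0 0 -1"

```text
time: 3.37
eef_pos: [461.0, 73.7, 39.9]
tcp_rot: [-180.0, -0.2, -0.0]
wrist_force: [0.0, -0.3, 0.4]
grip_width: 85.6
gripper_force: 0.0
```

play_rows --pt "0 0 0 0 0 0 -1"

```text
time: 3.45
eef_pos: [460.5, 73.7, 39.4]
tcp_rot: [-180.0, -0.2, -0.0]
wrist_force: [0.4, -0.4, 0.8]
grip_width: 85.4
gripper_force: 0.0
```

play_rows --pt "-0.0037 0.0012 0.0035 0 0 0 -1" --pt "0 0 0 0 0 0 -1" --pt "0 0 0 0 0 0 -1"

```text
time: 3.7
eef_pos: [454.7, 72.5, 33.7]
tcp_rot: [180.0, 0.0, 0.0]
wrist_force: [1.1, 0.0, -0.4]
grip_width: 85.5
gripper_force: 0.0
```

play_rows --pt "0 0 0 0 0 0 -1"

```text
time: 3.78
eef_pos: [455.0, 72.5, 33.8]
tcp_rot: [-180.0, 0.0, -0.0]
wrist_force: [-0.5, 0.8, -0.8]
grip_width: 85.3
gripper_force: 0.0
```

play_rows --pt "0.0012 0 -0.0015 0 0 0 -1" --pt "0 0 0 0 0 0 -1" --pt "0 0 0 0 0 0 -1" --pt "0 0 0 0 0 0 -1"

```text
time: 4.12
eef_pos: [456.5, 72.6, 35.3]
tcp_rot: [180.0, -0.0, -0.0]
wrist_force: [0.3, 0.4, 1.1]
grip_width: 85.6
gripper_force: 0.0
```

Good. Close.

play_rows --pt "0 0 0 0 0 0 1" --pt "0 0 0 0 0 0 1" --pt "0 0 0 0 0 0 1" --pt "0 0 0 0 0 0 1" --pt "0 0 0 0 0 0 1" --pt "0 0 0 0 0 0 1" --pt "0 0 0 0 0 0 1" --pt "0 0 0 0 0 0 1" --pt "0 0 0 0 0 0 1" --pt "0 0 0 0 0 0 1" --newtons 40

```text
time: 4.95
eef_pos: [456.5, 72.5, 35.5]
tcp_rot: [180.0, -0.0, 0.0]
wrist_force: [-2.1, -0.3, 4.7]
grip_width: 19.4
gripper_force: 39.3
```

play_rows --pt "0 0 -0.01 0 0 0 1" --pt "0 0 -0.02 0 0 0 1" --pt "0 0 -0.03 0 0 0 1" --pt "0 0 -0.02 0 0 0 1" --pt "0 0 0 0 0 0 1" --pt "0 0 0 0 0 0 1"

```text
time: 5.45
eef_pos: [457.6, 72.6, 117.1]
tcp_rot: [-180.0, -0.2, 0.0]
wrist_force: [0.6, -0.2, -1.1]
grip_width: 19.3
gripper_force: 39.3
```

Run:
```python
from h import *
st,p,d=grab("w3"); print(st["time"],st["eef_pos"],st["tcp_rot"],st["wrist_force"],st["grip_width"])
P=cloud("wrist",d,st)-st["eef_pos"]
m=(abs(P[...,0])<40)&(abs(P[...,1])<40)&(P[...,2]<-18); 
q=P[m]; print(len(q),np.histogram(q[:,2],bins=np.arange(-60,-10,2)))
```

```text
5.45 [457.60399759  72.6436258  117.08667846] [-1.79986550e+02 -2.06345013e-01  2.54932219e-03] [ 0.59559888 -0.17964958 -1.14534341] 19.32507409722381
12371 (array([   0,    0,    0,    0,    0,    0,    0,    0,    0,    0,    0,
          0,   48,  144,  139,  175,  202,  588, 2979,  146,  137,    0,
          0,    0]), array([-60, -58, -56, -54, -52, -50, -48, -46, -44, -42, -40, -38, -36,
       -34, -32, -30, -28, -26, -24, -22, -20, -18, -16, -14, -12]))
```

View pics/w3.png

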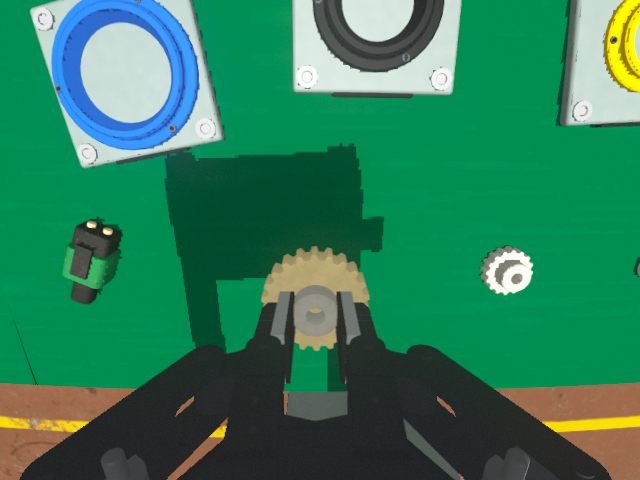

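play_rows --pt "0.0132 -0.029 -0.012 0 0 0 1" --pt "0.0132 -0.029 -0.012 0 0 0 1" --pt "0.0132 -0.029 -0.012 0 0 0 1" --pt "0.0132 -0.029 -0.012 0 0 0 1" --pt "0 0 0 0 0 0 1" --pt "0 0 0 0 0 0 1" --pt "0 0 0 0 0 0 1"

```text
time: 6.08
eef_pos: [507.9, 188.1, 161.3]
tcp_rot: [179.9, 0.2, 0.0]
wrist_force: [-0.7, -1.0, -1.4]
grip_width: 19.4
gripper_force: 39.4
```

```bash
cat >> h.py <<'E'
def nest(P,c,ring=True):
    m=(abs(P[...,0]-c[0])<75)&(abs(P[...,1]-c[1])<75)
    q=P[m&(P[...,2]>7)&(P[...,2]<26)]; R=cv2.minAreaRect(q[:,:2].astype(np.float32)); print("plate",np.round(R[0],1),np.round(R[1],1),round(R[2],1))
    q=P[m&(P[...,2]>19.5)&(P[...,2]<25)][:,:2]
    from scipy.optimize import least_squares
    if not ring: return
    # ring top: annulus; bore edge = innermost points per angle sector, outer likewise
    cc=q.mean(0)
    for k in range(6):
        a=np.arctan2(*(q-cc).T[::-1]); r=np.hypot(*(q-cc).T); b=np.digitize(a,np.linspace(-np.pi,np.pi,37))
        S=[(i,np.flatnonzero(b==i)) for i in range(1,37)]; S=[s for _,s in S if len(s)>5]
        out=[]
        for f in (5,95):
            e=np.array([q[s[np.argsort(r[s])[int(f/100*(len(s)-1))]]] for s in S])
            o=least_squares(lambda x:np.hypot(e[:,0]-x[0],e[:,1]-x[1])-x[2],[*cc,30],loss="soft_l1"); out.append(o.x)
        cc=out[0][:2]
    print("inner c,r",out[0].round(1),"outer",out[1].round(1))
E
python3 - <<'E'
from h import *
st,p,d=grab("w4"); print(st["time"],st["eef_pos"],st["tcp_rot"])
P=cloud("wrist",d,st); nest(P,(571.5,188.5))
f=np.load("pics/w1.npz"); P1=cloud("wrist",f["d"],dict(eef_pos=f["pos"],tcp_rot=f["rot"])) 
for c in [(571.5,188.5),(609,35.5),(596,-137)]: nest(P1,c)
Q=P-st["eef_pos"]
# held gear: disc-top points
m=(abs(Q[...,0])<35)&(abs(Q[...,1])<35)&(Q[...,2]<-20)&(Q[...,2]>-26); q=Q[m]; print(len(q),q.min(0),q.max(0),np.percentile(q[:,1],[1,99]))
E
```

```text
6.0833 [507.88350473 188.14138412 161.28867197] [1.79928471e+02 1.95998062e-01 3.90853613e-02]
plate [571.7 188.7] [104.1 100.5] 10.3
inner c,r [571.8 188.8  32.5] outer [571.6 188.8  38.3]
plate [571.5 188.5] [104.7 101.4] 9.9
inner c,r [571.6 188.   32.9] outer [571.3 188.1  38.3]
plate [609.2  35.5] [100.3 103.6] 89.8
inner c,r [608.8  35.4  24.6] outer [608.9  35.4  30.2]
plate [ 595.7 -137.4] [105.2 100.8] 4.2
inner c,r [ 595.4 -137.2   17.6] outer [ 595.8 -137.1   23.3]
3710 [-25.9968479  -26.79231935 -25.99893139] [ 26.55927069  24.64163426 -20.00117742] [-24.56737653  22.16734869]
```

play_rows --pt "0.032 -0.0008 0.02 0 0 0 1" --pt "0.0315 -0.0007 0.02 0 0 0 1" --pt "0 0 0.025 0 0 0 1" --pt "0 0 0.02 0 0 0 1" --pt "0 0 0 0 0 0 1" --pt "0 0 0 0 0 0 1" --pt "0 0 0 0 0 0 1" --pt "0 0 0 0 0 0 1"

```text
time: 6.8
eef_pos: [573.7, 190.0, 80.4]
tcp_rot: [-180.0, -0.2, -0.0]
wrist_force: [0.9, 0.1, -0.5]
grip_width: 19.3
gripper_force: 39.4
```

play_rows --pt "-0.0015 0.0004 0.012 0 0 0 1" --pt "0 0 0.008 0 0 0 1" --pt "0 0 0 0 0 0 1" --pt "0 0 0 0 0 0 1" --pt "0 0 0 0 0 0 1"

```text
time: 7.22
eef_pos: [571.0, 189.7, 58.2]
tcp_rot: [180.0, 0.0, 0.0]
wrist_force: [0.1, 0.7, -0.1]
grip_width: 19.5
gripper_force: 39.4
```

Now ease down to TCP ≈47.5.

play_rows --pt "0 0 0.003 0 0 0 1" --pt "0 0 0.003 0 0 0 1" --pt "0 0 0.002 0 0 0 1" --pt "0 0 0.001 0 0 0 1" --pt "0 0 0 0 0 0 1" --pt "0 0 0 0 0 0 1"

```text
time: 7.72
eef_pos: [571.1, 189.6, 49.2]
tcp_rot: [180.0, 0.0, -0.0]
wrist_force: [-0.0, 0.0, -0.6]
grip_width: 19.2
gripper_force: 39.4
```

play_rows --pt "0 0 0.001 0 0 0 1" --pt "0 0 0.0007 0 0 0 1" --pt "0 0 0 0 0 0 1" --pt "0 0 0 0 0 0 1" --pt "0 0 0 0 0 0 1"

```text
time: 8.13
eef_pos: [571.2, 189.6, 47.6]
tcp_rot: [-180.0, -0.0, -0.0]
wrist_force: [-0.1, 0.1, -1.5]
grip_width: 19.3
gripper_force: 39.4
```

play_rows --pt "0 0 0.0006 0 0 0 1" --pt "0 0 0 0 0 0 1" --pt "0 0 0 0 0 0 1"

```text
time: 8.38
eef_pos: [571.3, 189.6, 47.5]
tcp_rot: [-180.0, -0.0, -0.0]
wrist_force: [-3.5, -1.4, 6.1]
grip_width: 19.4
gripper_force: 40.1
```

play_rows --pt "0 0 0 0 0 0 0.4" --pt "0 0 0 0 0 0 0.2" --pt "0 0 0 0 0 0 0" --pt "0 0 0 0 0 0 -0.3" --pt "0 0 0 0 0 0 -0.5" --pt "0 0 -0.01 0 0 0 -0.5" --pt "0 0 -0.02 0 0 0 -1" --pt "0 0 -0.03 0 0 0 -1" --pt "0 0 -0.02 0 0 0 -1" --pt "0 0 0 0 0 0 -1" --pt "0 0 0 0 0 0 -1"

```text
time: 9.3
eef_pos: [572.7, 190.0, 129.8]
tcp_rot: [-179.9, -0.3, -0.0]
wrist_force: [-0.7, 0.1, -0.9]
grip_width: 85.2
gripper_force: 0.0
```

Run:
```python
from h import *
st,p,d=grab("w5"); print(st["time"],st["eef_pos"],st["tcp_rot"],st["grip_width"])
P=cloud("wrist",d,st)
for a,b in[(21,27),(31,38)]:
    m=(abs(P[...,0]-571)<27)&(abs(P[...,1]-188.6)<27)&(P[...,2]>a)&(P[...,2]<b); q=P[m]; print(len(q),np.median(q[:,2]),cv2.minEnclosingCircle(q[:,:2].astype(np.float32)))
    if len(q)>50: print("tilt",np.linalg.lstsq(np.c_[q[:,:2]-[571,188],np.ones(len(q))],q[:,2],rcond=None)[0])
```

```text
9.3 [572.71602618 190.00918153 129.75764447] [-1.79940036e+02 -2.51204152e-01 -5.22198979e-04] 85.20620222043071
3115 24.009545769555217 ((570.92529296875, 188.63204956054688), 37.68428421020508)
tilt [ 2.07029191e-03 -7.52292809e-04  2.39007506e+01]
704 33.731561903898594 ((571.4849243164062, 188.04354858398438), 11.2319917678833)
tilt [-1.82048542e-02  6.19086273e-03  3.36945429e+01]
```

View pics/w5.png

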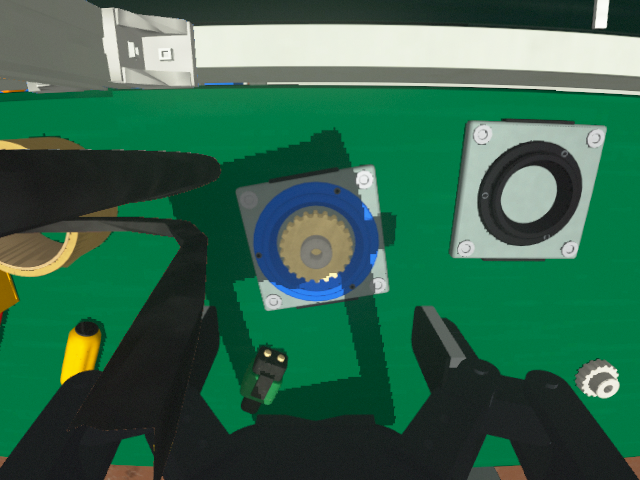

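play_rows --pt "-0.0168 0.0328 0 0 0 0 -1" --pt "-0.0168 0.0328 0 0 0 0 -1" --pt "-0.0168 0.0328 0 0 0 0 -1" --pt "-0.0168 0.0328 0 0 0 0 -1" --pt "-0.0168 0.0328 0 0 0 0 -1" --pt "-0.0168 0.0328 0.015 0 0 0 -1" --pt "-0.0168 0.0328 0.015 0 0 0 -1" --pt "-0.0168 0.0328 0.015 0 0 0 -1" --pt "0 0 0.02 0 0 0 -1" --pt "0 0 0 0 0 0 -1" --pt "0 0 0 0 0 0 -1" --pt "0 0 0 0 0 0 -1"

```text
time: 10.35
eef_pos: [437.0, -72.1, 62.3]
tcp_rot: [-180.0, 0.0, 0.0]
wrist_force: [0.8, -0.3, 0.8]
grip_width: 85.2
gripper_force: 0.0
```

play_rows --pt "0 0 0 0 0 0 -1" --pt "0 0 0 0 0 0 -1"

```text
time: 10.52
eef_pos: [437.9, -72.1, 63.1]
tcp_rot: [180.0, -0.1, 0.1]
wrist_force: [0.3, -0.2, 0.9]
grip_width: 85.1
gripper_force: 0.0
```

play_rows --pt "0 0 0.014 0 0 0 -1" --pt "0 0 0.01 0 0 0 -1" --pt "0 0 0.004 0 0 0 -1" --pt "0 0 0 0 0 0 -1" --pt "0 0 0 0 0 0 -1" --pt "0 0 0 0 0 0 -1" --pt "0 0 0 0 0 0 -1"

```text
time: 11.1
eef_pos: [437.2, -72.9, 34.6]
tcp_rot: [180.0, -0.1, 0.0]
wrist_force: [0.2, -0.1, -0.7]
grip_width: 85.6
gripper_force: 0.0
```

play_rows --pt "0.0004 -0.0007 0.0007 0 0 0 -1" --pt "0 0 0 0 0 0 0.5" --pt "0 0 0 0 0 0 1" --pt "0 0 0 0 0 0 1" --pt "0 0 0 0 0 0 1" --pt "0 0 0 0 0 0 1" --pt "0 0 0 0 0 0 1" --pt "0 0 0 0 0 0 1" --pt "0 0 0 0 0 0 1" --pt "0 0 0 0 0 0 1" --pt "0 0 0 0 0 0 1" --newtons 40

```text
time: 12.02
eef_pos: [437.3, -72.1, 33.5]
tcp_rot: [180.0, -0.0, -0.0]
wrist_force: [-1.8, -0.4, 4.8]
grip_width: 19.6
gripper_force: 39.2
```

play_rows --pt "0 0 -0.01 0 0 0 1" --pt "0 0 -0.03 0 0 0 1" --pt "0 0 -0.03 0 0 0 1" --pt "0.027 -0.027 -0.011 0 0 0 1" --pt "0.027 -0.027 -0.011 0 0 0 1" --pt "0.027 -0.027 -0.011 0 0 0 1" --pt "0.027 -0.027 -0.011 0 0 0 1" --pt "0 0 0 0 0 0 1" --pt "0 0 0 0 0 0 1" --pt "0 0 0 0 0 0 1"

```text
time: 12.85
eef_pos: [544.6, 36.1, 146.9]
tcp_rot: [180.0, 0.1, 0.1]
wrist_force: [-0.8, -0.6, -1.4]
grip_width: 19.3
gripper_force: 39.5
```

```bash
cat >> h.py <<'E'
def held(P,st,zt,r):
    "held disc/hub whose top is at zt rel TCP"
    Q=P-st["eef_pos"]; m=(np.hypot(Q[...,0],Q[...,1])<r+5)&(abs(Q[...,2]-zt)<3); q=Q[m]
    print("held",len(q),np.median(q[:,2]).round(1),q.min(0).round(1),q.max(0).round(1))
E
python3 - <<'E'
from h import *
st,p,d=grab("w6"); print(st["time"],st["eef_pos"],st["tcp_rot"],st["wrist_force"])
P=cloud("wrist",d,st); nest(P,(609,35.5)); held(P,st,-23.5,18)
E
```

```text
12.85 [544.5627748   36.05136322 146.87087075] [1.79988243e+02 8.17300145e-02 5.32992130e-02] [-0.77578392 -0.60324865 -1.44353143]
plate [608.9  35.6] [100.6 103.6] 89.3
inner c,r [609.   35.5  24.6] outer [609.1  35.4  30.3]
held 1137 -23.5 [-18.2 -17.3 -26.5] [ 18.2  14.9 -20.5]
```

play_rows --pt "0.032 -0.0002 0.02 0 0 0 1" --pt "0.0315 -0.0002 0.02 0 0 0 1" --pt "0 0 0.025 0 0 0 1" --pt "0 0 0.012 0 0 0 1" --pt "0 0 0.006 0 0 0 1" --pt "0 0 0 0 0 0 1" --pt "0 0 0 0 0 0 1" --pt "0 0 0 0 0 0 1" --pt "0 0 0 0 0 0 1"

```text
time: 13.65
eef_pos: [609.6, 36.3, 66.4]
tcp_rot: [180.0, -0.2, -0.0]
wrist_force: [0.3, -0.5, -1.6]
grip_width: 19.2
gripper_force: 39.5
```

play_rows --pt "-0.0003 0 0.008 0 0 0 1" --pt "0 0 0.005 0 0 0 1" --pt "0 0 0.002 0 0 0 1" --pt "0 0 0.001 0 0 0 1" --pt "0 0 0 0 0 0 1" --pt "0 0 0 0 0 0 1" --pt "0 0 0 0 0 0 1"

```text
time: 14.23
eef_pos: [608.5, 36.3, 48.4]
tcp_rot: [180.0, -0.0, -0.0]
wrist_force: [0.7, -0.1, -0.8]
grip_width: 19.2
gripper_force: 39.5
```

play_rows --pt "0.0004 0 0.001 0 0 0 1" --pt "0 0 0.001 0 0 0 1" --pt "0 0 0.0009 0 0 0 1" --pt "0 0 0 0 0 0 1" --pt "0 0 0 0 0 0 1" --pt "0 0 0 0 0 0 1"

```text
time: 14.73
eef_pos: [608.9, 36.3, 45.6]
tcp_rot: [180.0, -0.0, -0.0]
wrist_force: [-0.3, -0.2, 1.4]
grip_width: 19.2
gripper_force: 39.7
```

play_rows --pt "0 0 0.0003 0 0 0 1" --pt "0 0 0 0 0 0 0.4" --pt "0 0 0 0 0 0 0.2" --pt "0 0 0 0 0 0 0" --pt "0 0 0 0 0 0 -0.3" --pt "0 0 -0.01 0 0 0 -0.5" --pt "0 0 -0.02 0 0 0 -1" --pt "0 0 -0.03 0 0 0 -1" --pt "0 0 -0.025 0 0 0 -1" --pt "0 0 0 0 0 0 -1" --pt "0 0 0 0 0 0 -1"

```text
time: 15.65
eef_pos: [610.7, 36.3, 133.4]
tcp_rot: [180.0, -0.3, -0.0]
wrist_force: [-0.2, 0.0, -1.1]
grip_width: 85.5
gripper_force: 0.0
```

```bash
cat >> h.py <<'E'
def seated(P,c,bands,r):
    for a,b in bands:
        m=(np.hypot(P[...,0]-c[0],P[...,1]-c[1])<r)&(P[...,2]>a)&(P[...,2]<b); q=P[m]
        if len(q)<20: print("few",len(q)); continue
        print(len(q),"z",np.median(q[:,2]).round(2),np.round(cv2.minEnclosingCircle(q[:,:2].astype(np.float32))[0],1),"tilt",np.linalg.lstsq(np.c_[q[:,:2]-c,np.ones(len(q))],q[:,2],rcond=None)[0].round(3))
E
python3 - <<'E'
from h import *
st,p,d=grab("w7"); print(st["time"],st["eef_pos"],st["tcp_rot"],st["grip_width"])
P=cloud("wrist",d,st); seated(P,(609,35.5),[(20.5,25),(30,34)],17.5)
E
```

```text
15.65 [610.66941674  36.29433457 133.40240962] [ 1.79994931e+02 -3.07264018e-01 -9.76467920e-04] 85.52977586456093
868 z 22.09 [609.   35.5] tilt [6.0000e-03 1.0000e-03 2.2137e+01]
651 z 31.84 [609.2  34.9] tilt [-8.0000e-03  4.0000e-03  3.1827e+01]
```

play_rows --pt "-0.0215 0.0289 0 0 0 0 -1" --pt "-0.0215 0.0289 0 0 0 0 -1" --pt "-0.0215 0.0289 0 0 0 0 -1" --pt "-0.0215 0.0289 0 0 0 0 -1" --pt "-0.0215 0.0289 0 0 0 0 -1" --pt "-0.0215 0.0289 0 0 0 0 -1" --pt "-0.0215 0.0289 0.02 0 0 0 -1" --pt "-0.0215 0.0289 0.02 0 0 0 -1" --pt "0 0 0 0 0 0 -1" --pt "0 0 0 0 0 0 -1" --pt "0 0 0 0 0 0 -1" --pt "0 0 0 0 0 0 -1"

```text
time: 16.7
eef_pos: [437.4, -194.2, 90.3]
tcp_rot: [-180.0, -0.0, 0.0]
wrist_force: [0.4, 0.1, -0.0]
grip_width: 85.2
gripper_force: 0.0
```

Run:
```python
from h import *
st,p,d=grab("w8"); print(st["time"],st["eef_pos"],st["tcp_rot"],st["grip_width"])
P=cloud("wrist",d,st); seated(P,(438.2,-196),[(35,44)],16); nest(P,(596,-137))
```

```text
16.7 [ 437.43368812 -194.22621311   90.28882016] [-1.79987452e+02 -2.11929994e-02  4.41007402e-02] 85.22663540463711
950 z 39.85 [ 437.7 -196.9] tilt [-2.3000e-02 -4.0000e-03  3.9461e+01]
plate [ 562.4 -139.7] [ 41.5 102.5] 0.1
inner c,r [-621.3 -103.2 1193.9] outer [-618.3 -105.7 1196.9]
```

play_rows --pt "0.0005 0.0013 0.015 0 0 0 -1" --pt "0 0 0.018 0 0 0 -1" --pt "0 0 0.012 0 0 0 -1" --pt "0 0 0.004 0 0 0 -1" --pt "0 0 0 0 0 0 -1" --pt "0 0 0 0 0 0 -1" --pt "0 0 0 0 0 0 -1" --pt "0 0 0 0 0 0 -1"

```text
time: 17.42
eef_pos: [438.2, -196.4, 42.2]
tcp_rot: [179.9, -0.1, 0.0]
wrist_force: [-0.5, -0.1, -0.6]
grip_width: 85.3
gripper_force: 0.0
```

Slight correction (y +0.7), then close.

play_rows --pt "0 -0.0007 0.0015 0 0 0 -1" --pt "0 0 0 0 0 0 -1" --pt "0 0 0 0 0 0 0.5" --pt "0 0 0 0 0 0 0.6" --pt "0 0 0 0 0 0 0.7" --pt "0 0 0 0 0 0 1" --pt "0 0 0 0 0 0 1" --pt "0 0 0 0 0 0 1" --pt "0 0 0 0 0 0 1" --pt "0 0 0 0 0 0 1" --pt "0 0 0 0 0 0 1" --newtons 40

```text
time: 18.33
eef_pos: [437.4, -195.5, 39.7]
tcp_rot: [180.0, -0.0, -0.0]
wrist_force: [-0.9, -0.4, 2.1]
grip_width: 20.4
gripper_force: 39.3
```

play_rows --pt "0 0 -0.01 0 0 0 1" --pt "0 0 -0.03 0 0 0 1" --pt "0 0 -0.03 0 0 0 1" --pt "0.031 -0.0195 -0.015 0 0 0 1" --pt "0.031 -0.0195 -0.015 0 0 0 1" --pt "0.031 -0.0195 -0.01 0 0 0 1" --pt "0 0 0 0 0 0 1" --pt "0 0 0 0 0 0 1" --pt "0 0 0 0 0 0 1" --pt "0 0 0 0 0 0 1"

```text
time: 19.17
eef_pos: [529.1, -137.2, 148.9]
tcp_rot: [-180.0, 0.1, -0.0]
wrist_force: [-0.9, -0.2, -1.3]
grip_width: 20.0
gripper_force: 39.3
```

Run:
```python
from h import *
st,p,d=grab("w9"); print(st["time"],st["eef_pos"],st["tcp_rot"],st["wrist_force"])
P=cloud("wrist",d,st); nest(P,(596,-137)); held(P,st,0.3,11)
```

```text
19.1667 [ 529.07886795 -137.17258926  148.90143788] [-1.79978627e+02  1.03679785e-01 -2.66020082e-02] [-0.89221413 -0.18214383 -1.25781957]
plate [ 595.6 -137.5] [103.9 100.6] 4.5
inner c,r [ 595.6 -137.6   17.6] outer [ 595.7 -137.6   23.3]
held 1640 0.2 [-11.5 -12.7  -2.7] [11.8 13.1  3.3]
```

View pics/w9.png

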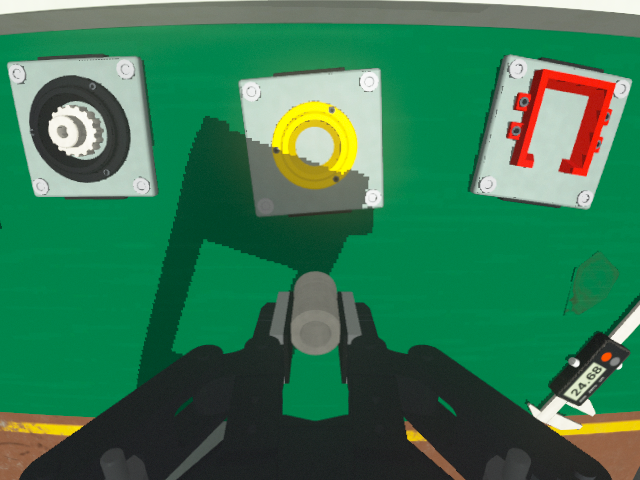

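play_rows --pt "0.0335 -0.0004 0.01 0 0 0 1" --pt "0.033 -0.0004 0.01 0 0 0 1" --pt "0 0 0.025 0 0 0 1" --pt "0 0 0.02 0 0 0 1" --pt "0 0 0.008 0 0 0 1" --pt "0 0 0 0 0 0 1" --pt "0 0 0 0 0 0 1" --pt "0 0 0 0 0 0 1" --pt "0 0 0 0 0 0 1"

```text
time: 19.97
eef_pos: [597.8, -136.8, 78.7]
tcp_rot: [179.9, -0.2, -0.0]
wrist_force: [0.0, 0.3, -0.6]
grip_width: 20.0
gripper_force: 39.3
```

play_rows --pt "-0.0013 -0.0002 0.009 0 0 0 1" --pt "0 0 0.003 0 0 0 1" --pt "0 0 0 0 0 0 1" --pt "0 0 0 0 0 0 1" --pt "0 0 0 0 0 0 1"

```text
time: 20.38
eef_pos: [595.4, -135.9, 64.5]
tcp_rot: [-180.0, 0.0, 0.0]
wrist_force: [0.5, -0.2, -0.0]
grip_width: 20.3
gripper_force: 39.3
```

play_rows --pt "0 0.0005 0.004 0 0 0 1" --pt "0 0 0.004 0 0 0 1" --pt "0 0 0.0025 0 0 0 1" --pt "0 0 0.001 0 0 0 1" --pt "0 0 0 0 0 0 1" --pt "0 0 0 0 0 0 1" --pt "0 0 0 0 0 0 1"

```text
time: 20.97
eef_pos: [595.6, -136.5, 53.2]
tcp_rot: [180.0, -0.0, -0.0]
wrist_force: [0.1, 0.1, -0.9]
grip_width: 20.4
gripper_force: 39.3
```

play_rows --pt "0 0 0.0008 0 0 0 1" --pt "0 0 0.0007 0 0 0 1" --pt "0 0 0.0003 0 0 0 1" --pt "0 0 0 0 0 0 1" --pt "0 0 0 0 0 0 1" --pt "0 0 0 0 0 0 1"

```text
time: 21.47
eef_pos: [595.8, -136.5, 51.8]
tcp_rot: [180.0, -0.0, -0.0]
wrist_force: [-1.5, 0.4, 4.0]
grip_width: 20.6
gripper_force: 39.8
```

play_rows --pt "0 0 0 0 0 0 0.5" --pt "0 0 0 0 0 0 0.4" --pt "0 0 0 0 0 0 0.2" --pt "0 0 0 0 0 0 -0.2" --pt "0 0 0 0 0 0 -0.5" --pt "0 0 0 0 0 0 -1" --pt "0 0 -0.02 0 0 0 -1" --pt "0 0 -0.03 0 0 0 -1" --pt "0 0 -0.035 0 0 0 -1" --pt "0 0 -0.02 0 0 0 -1" --pt "0 0 0 0 0 0 -1" --pt "0 0 0 0 0 0 -1"

```text
time: 22.47
eef_pos: [596.7, -136.9, 158.4]
tcp_rot: [179.9, -0.2, -0.0]
wrist_force: [-0.8, 0.8, -1.0]
grip_width: 85.2
gripper_force: 0.0
```

Run:
```python
from h import *
st,p,d=grab("w10"); print(st["time"],st["eef_pos"],st["tcp_rot"],st["grip_width"])
P=cloud("wrist",d,st); seated(P,(595.6,-137.5),[(46,56)],16)
```

```text
22.4667 [ 596.7210576  -136.88500038  158.35438857] [ 1.79933440e+02 -2.16287283e-01 -4.53401860e-03] 85.17745223841415
599 z 51.72 [ 596.2 -138. ] tilt [-3.2000e-02  5.0000e-03  5.1384e+01]
```

play_rows --pt "-0.0152 -0.0368 0 0 0 0 -1" --pt "-0.0152 -0.0368 0 0 0 0 -1" --pt "-0.0152 -0.0368 0 0 0 0 -1" --pt "-0.0152 -0.0368 0 0 0 0 -1" --pt "-0.0152 -0.0368 0 0 0 0 -1" --pt "-0.0152 -0.0368 0 0 0 0 -1" --pt "-0.0152 -0.0368 0 0 0 0 -1" --pt "-0.0152 -0.0368 0 0 0 0 -1" --pt "-0.0152 -0.0368 0 0 0 0 -1" --pt "-0.0152 -0.0368 0 0 0 0 -1" --pt "0 0 0 0 0 0 -1" --pt "0 0 0 0 0 0 -1"

```text
time: 23.52
eef_pos: [441.3, 233.0, 154.3]
tcp_rot: [179.9, 0.2, 0.3]
wrist_force: [0.4, 0.0, 0.1]
grip_width: 85.5
gripper_force: 0.0
```

Run:
```python
from h import *
st,p,d=grab("w11"); print(st["time"],st["eef_pos"],st["tcp_rot"],st["grip_width"])
P=cloud("wrist",d,st)
m=(abs(P[...,0]-447)<48)&(abs(P[...,1]-232)<45)&(P[...,2]>4)&(P[...,2]<32)
# orthographic height map, 8 px/mm ... x up, y left
H=np.zeros((400,400),np.float32); C=np.zeros((400,400,3),np.uint8)
for q,c in zip(P[m],p[m]):
    r=int(200-(q[0]-447)*4); k=int(200-(q[1]-232)*4)
    if 2<r<397 and 2<k<397: H[r-1:r+2,k-1:k+2]=q[2]; C[r-1:r+2,k-1:k+2]=c
cv2.imwrite("pics/c2.png",np.hstack([C[:,:,::-1],cv2.applyColorMap((H*8).clip(0,255).astype(np.uint8),cv2.COLORMAP_JET)]))
for a,b in[(4,32),(12,20.5),(21.5,25.3),(25.7,30)]:
    q=P[m&(P[...,2]>a)&(P[...,2]<b)]; R=cv2.minAreaRect(q[:,:2].astype(np.float32)); w,v=np.linalg.eigh(np.cov(q[:,:2].T)); print(a,len(q),np.round(R[0],1),np.round(R[1],1),round(R[2],1),q[:,:2].mean(0).round(1),"axis",np.degrees(np.arctan2(v[1,1],v[0,1])).round(1))
```

```text
23.5167 [441.30574207 232.9578701  154.30552384] [179.93181935   0.18233333   0.2568772 ] 85.48124021209807
4 2502 [445.6 235.6] [31.1 62.9] 66.5 [450.4 234.3] axis 156.3
12 639 [445.6 235.6] [31.1 62.9] 66.5 [439.9 239.8] axis 158.4
21.5 1106 [453.7 232.2] [28.9 40.2] 66.5 [452.7 232.9] axis 155.8
25.7 487 [452.9 234.8] [16.5 25.6] 65.2 [452.9 232.3] axis 154.2
```

View pics/c2.png

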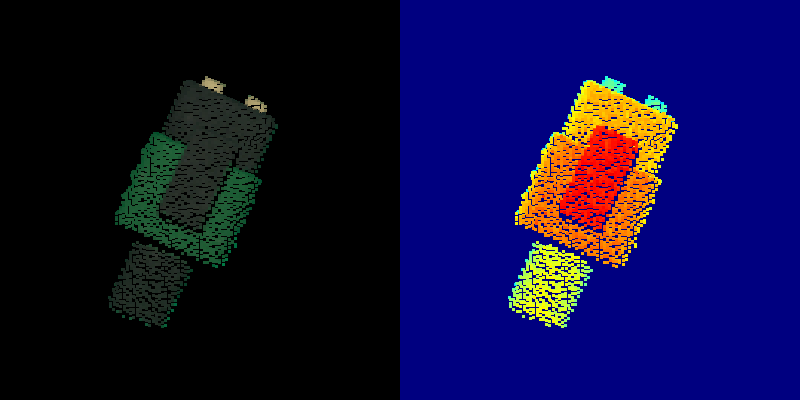

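play_rows --pt "0.0055 -0.003 0 0 0 0 -1" --pt "0 0 0.015 0 0 5.94 -1" --pt "0 0 0.015 0 0 5.94 -1" --pt "0 0 0.015 0 0 5.94 -1" --pt "0 0 0.015 0 0 5.94 -1" --pt "0 0 0.015 0 0 0 -1" --pt "0 0 0 0 0 0 -1" --pt "0 0 0 0 0 0 -1" --pt "0 0 0 0 0 0 -1" --pt "0 0 0 0 0 0 -1"

```text
time: 24.4
eef_pos: [450.2, 234.4, 82.5]
tcp_rot: [-179.9, -0.1, -23.8]
wrist_force: [-0.4, 0.2, -0.3]
grip_width: 85.1
gripper_force: 0.0
```

Run:
```python
from h import *
st,p,d=grab("w12"); print(st["time"],st["eef_pos"],st["tcp_rot"],st["grip_width"])
P=cloud("wrist",d,st)
m=(abs(P[...,0]-447)<48)&(abs(P[...,1]-232)<45)&(P[...,2]>4)&(P[...,2]<32)
for a,b in[(4,32),(21.5,25.3)]:
    q=P[m&(P[...,2]>a)&(P[...,2]<b)]; R=cv2.minAreaRect(q[:,:2].astype(np.float32)); print(a,len(q),np.round(R[0],1),np.round(R[1],1),round(R[2],1))
```

```text
24.4 [450.16424611 234.38541162  82.49574238] [-1.79925246e+02 -7.47427591e-02 -2.37921560e+01] 85.13695571067898
4 4188 [445.8 235.7] [31.1 63. ] 62.7
21.5 1882 [453.6 231.5] [28.7 40.1] 64.9
```

play_rows --pt "-0.003 -0.0005 0.015 0 0 0 -1" --pt "0 0 0.018 0 0 0 -1" --pt "0 0 0.01 0 0 0 -1" --pt "0 0 0.003 0 0 0 -1" --pt "0 0 0 0 0 0 -1" --pt "0 0 0 0 0 0 -1" --pt "0 0 0 0 0 0 -1" --pt "0 0 0 0 0 0 -1"

```text
time: 25.12
eef_pos: [447.3, 236.5, 36.4]
tcp_rot: [-179.9, -0.1, -23.8]
wrist_force: [0.5, -0.5, -0.5]
grip_width: 85.5
gripper_force: 0.0
```

play_rows --pt "0 0 0.0015 0 0 0 -1" --pt "0 0 0 0 0 0 -1" --pt "0 0 0 0 0 0 0.2" --pt "0 0 0 0 0 0 0.4" --pt "0 0 0 0 0 0 0.6" --pt "0 0 0 0 0 0 1" --pt "0 0 0 0 0 0 1" --pt "0 0 0 0 0 0 1" --pt "0 0 0 0 0 0 1" --pt "0 0 0 0 0 0 1" --pt "0 0 0 0 0 0 1" --newtons 30

```text
time: 26.03
eef_pos: [446.6, 236.3, 33.9]
tcp_rot: [-180.0, -0.0, -23.8]
wrist_force: [0.0, 0.0, 2.6]
grip_width: 29.1
gripper_force: 30.2
```

play_rows --pt "0 0 -0.01 0 0 0 1" --pt "0 0 -0.03 0 0 0 1" --pt "0 0 -0.038 0 0 0 1" --pt "0 0 -0.038 0 0 0 1" --pt "0.0219 0.0322 0 0 0 0 1" --pt "0.0219 0.0322 0 0 0 0 1" --pt "0.0219 0.0322 0 0 0 0 1" --pt "0.0219 0.0322 0 0 0 0 1" --pt "0.0219 0.0322 0 0 0 0 1" --pt "0.0219 0.0322 0 0 0 0 1" --pt "0.0219 0.0322 0 0 0 0 1" --pt "0.0219 0.0322 0 0 0 0 1"

```text
time: 27.03
eef_pos: [502.8, -72.1, 150.5]
tcp_rot: [-180.0, -0.0, -23.8]
wrist_force: [1.4, 0.3, -1.1]
grip_width: 29.0
gripper_force: 29.9
```

play_rows --pt "0.0219 0.0322 0 0 0 0 1" --pt "0.0219 0.0322 0 0 0 0 1" --pt "0.0219 0.0322 0 0 0 0 1" --pt "0.0219 0.0322 0 0 0 0 1" --pt "0.0219 0.0322 0 0 0 0 1" --pt "0.0219 0.0322 0 0 0 0 1" --pt "0 0 0 0 0 -5 1" --pt "0 0 0 0 0 -5 1" --pt "0 0 0 0 0 -5 1" --pt "0 0 0 0 0 0 1" --pt "0 0 0 0 0 0 1" --pt "0 0 0 0 0 0 1"

```text
time: 28.03
eef_pos: [545.4, -299.7, 150.1]
tcp_rot: [180.0, -0.0, -8.9]
wrist_force: [-0.3, 0.3, -0.7]
grip_width: 29.4
gripper_force: 29.9
```

Run:
```python
from h import *
st,p,d=grab("w13"); print(st["time"],st["eef_pos"],st["tcp_rot"],st["wrist_force"],st["grip_width"])
P=cloud("wrist",d,st); nest(P,(604.5,-314.4),False)
```

```text
28.0333 [ 545.38939813 -299.7389241   150.11377297] [ 1.79998177e+02 -3.27814779e-03 -8.91482496e+00] [-0.33051605  0.27964061 -0.68484037] 29.406763653272694
plate [ 604.3 -315.3] [100.5 104.5] 83.3
```

View pics/w13.png

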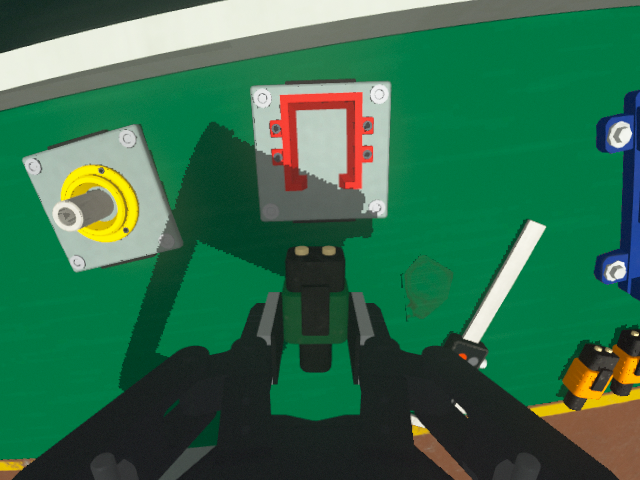

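Run:
```python
from h import *
from scipy.optimize import minimize
def fit(name):
    f=np.load(f"pics/{name}.npz"); st=dict(eef_pos=f["pos"],tcp_rot=f["rot"]); p=f["p"].astype(int); P=cloud("wrist",f["d"],st)
    red=(p[...,0]>2.2*p[...,1])&(p[...,0]>2.2*p[...,2])&(p[...,0]>70)
    m=(abs(P[...,0]-604.4)<60)&(abs(P[...,1]+314.8)<60)&red&(P[...,2]>20)&(P[...,2]<24)
    q=P[m][:,:2]
    for ang in (-6,-7,-8,-9,-10):
        a=np.radians(ang); R=np.array([[np.cos(a),np.sin(a)],[-np.sin(a),np.cos(a)]])
        l=(q-[604.4,-314.8])@R.T
        s=l[(l[:,0]>-5)&(l[:,0]<25)]
        L=s[s[:,1]>0][:,1]; Rr=s[s[:,1]<0][:,1]
        # sharpness of inner edges via per-slice slope
        def edge(sel,fn):
            xs=[];ys=[]
            for x in np.arange(-4,25,2):
                t=sel[(abs(sel[:,0]-x)<1)]
                if len(t)>3: xs.append(x); ys.append(np.percentile(t[:,1],fn))
            return np.polyfit(xs,ys,1)
        el=edge(s[s[:,1]>0],5); er=edge(s[s[:,1]<0],95)
        front=l[(abs(l[:,1])<15)&(l[:,0]>20)][:,0]
        print(name,ang,"slopes deg",np.degrees(el[0]).round(2),np.degrees(er[0]).round(2),"inner y",el[1].round(1),er[1].round(1),"front inner/outer x",np.percentile(front,[3,97]).round(1))
    return P,st
fit("w1"); P,st=fit("w13")
a=np.radians(st["tcp_rot"][2]); R=np.array([[np.cos(a),np.sin(a)],[-np.sin(a),np.cos(a)]])
Q=P-st["eef_pos"]; l=Q[...,:2]@R.T
for nm,a0,b0 in (("all",-33,-2),("body top",-13,-8.7),("cable",-25,-13.5)):
    m=(abs(l[...,0])<40)&(abs(l[...,1])<(20 if nm!="body top" else 25))&(Q[...,2]>a0)&(Q[...,2]<b0)
    s=l[m]; print(nm,len(s),s.min(0).round(1),s.max(0).round(1),np.median(Q[m][:,2]).round(1))
    for x in (-24,-20,-16,10,15,20,24):
        t=s[abs(s[:,0]-x)<1.5]
        if len(t)>5: print("   x",x,"y",np.percentile(t[:,1],[2,98]).round(1))
```

```text
w1 -6 slopes deg -2.64 -2.48 inner y 23.9 -22.0 front inner/outer x [36.  41.8]
w1 -7 slopes deg 0.05 -1.28 inner y 23.5 -22.1 front inner/outer x [36.  41.8]
w1 -8 slopes deg 1.13 -0.16 inner y 23.4 -22.1 front inner/outer x [36.  41.9]
w1 -9 slopes deg 2.07 1.52 inner y 23.4 -22.3 front inner/outer x [36.  41.9]
w1 -10 slopes deg 3.03 1.97 inner y 23.5 -22.3 front inner/outer x [35.9 42. ]
w13 -6 slopes deg -1.41 -1.64 inner y 21.6 -22.3 front inner/outer x [35.8 41.6]
w13 -7 slopes deg -0.33 -0.71 inner y 21.6 -22.3 front inner/outer x [35.8 41.6]
w13 -8 slopes deg 0.72 0.22 inner y 21.5 -22.3 front inner/outer x [36.  41.7]
w13 -9 slopes deg 1.32 1.27 inner y 21.7 -22.3 front inner/outer x [36.  41.9]
w13 -10 slopes deg 2.69 2.18 inner y 21.6 -22.3 front inner/outer x [35.9 42. ]
all 7601 [-32.8 -20. ] [30.9 19.9] -11.2
   x -24 y [-8.5  6. ]
   x -20 y [-9.1  5.4]
   x -16 y [-7.9  4.9]
   x 10 y [-19.6  19.3]
   x 15 y [-13.   10.9]
   x 20 y [-13.4  10.8]
   x 24 y [-13.6  10.7]
body top 3762 [-19.7 -24.7] [28.3 24.9] -10.9
   x 10 y [-21.3  18.8]
   x 15 y [-12.5  10. ]
   x 20 y [-12.4   9.8]
   x 24 y [-12.3   9.7]
cable 1835 [-32.8 -19.9] [30.9 19.9] -15.7
   x -24 y [-8.5  6. ]
   x -20 y [-9.1  5.4]
   x -16 y [-7.9  4.9]
   x 10 y [-19.8  19.4]
   x 15 y [-13.6  11.5]
   x 20 y [-14.   11.3]
   x 24 y [-14.2  11.1]
```

play_rows --pt "0 0 0 0 0 -1.3 1" --pt "0.031 0.003 0.01 0 0 0 1" --pt "0.0305 0.003 0.01 0 0 0 1" --pt "0 0 0.025 0 0 0 1" --pt "0 0 0.02 0 0 0 1" --pt "0 0 0.01 0 0 0 1" --pt "0 0 0 0 0 0 1" --pt "0 0 0 0 0 0 1" --pt "0 0 0 0 0 0 1" --pt "0 0 0 0 0 0 1"

```text
time: 28.92
eef_pos: [606.6, -314.6, 77.2]
tcp_rot: [179.9, -0.2, -7.5]
wrist_force: [0.3, 1.3, -0.7]
grip_width: 29.7
gripper_force: 29.9
```

play_rows --pt "-0.0003 -0.0004 0.01 0 0 0 1" --pt "0 0 0.005 0 0 0 1" --pt "0 0 0 0 0 0 1" --pt "0 0 0 0 0 0 1" --pt "0 0 0 0 0 0 1"

```text
time: 29.33
eef_pos: [605.2, -313.4, 59.6]
tcp_rot: [-180.0, 0.0, -7.5]
wrist_force: [-0.2, 0.3, -1.0]
grip_width: 29.4
gripper_force: 30.0
```

Run:
```python
from h import *
st,p,d=grab("w14"); print(st["time"],st["eef_pos"],st["tcp_rot"],st["wrist_force"])
```

```text
29.3333 [ 605.23508345 -313.36698673   59.63017831] [-1.79989535e+02  1.89017043e-02 -7.46522044e+00] [-0.16201787  0.27618646 -0.98725388]
```

View pics/w14.png

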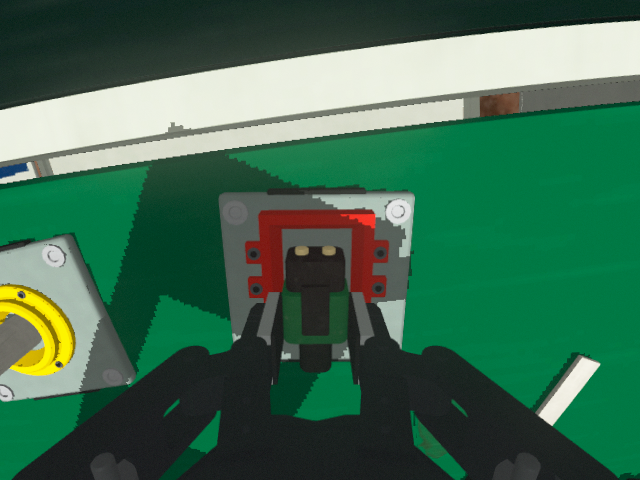

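play_rows --pt "0.0006 0.0005 0.003 0 0 0 1" --pt "0 0 0.004 0 0 0 1" --pt "0 0 0.003 0 0 0 1" --pt "0 0 0.0015 0 0 0 1" --pt "0 0 0 0 0 0 1" --pt "0 0 0 0 0 0 1" --pt "0 0 0 0 0 0 1"

```text
time: 29.97
eef_pos: [606.0, -314.1, 48.4]
tcp_rot: [180.0, -0.0, -7.5]
wrist_force: [0.5, -0.8, -0.1]
grip_width: 28.8
gripper_force: 30.0
```

play_rows --pt "0 0 0.001 0 0 0 1" --pt "0 0 0.0008 0 0 0 1" --pt "0 0 0.0005 0 0 0 1" --pt "0 0 0 0 0 0 1" --pt "0 0 0 0 0 0 1" --pt "0 0 0 0 0 0 1"

```text
time: 30.47
eef_pos: [605.9, -314.0, 46.0]
tcp_rot: [180.0, -0.0, -7.5]
wrist_force: [-0.5, 0.1, -0.7]
grip_width: 29.1
gripper_force: 30.0
```

play_rows --pt "0 0 0.0004 0 0 0 1" --pt "0 0 0.0003 0 0 0 1" --pt "0 0 0 0 0 0 1" --pt "0 0 0 0 0 0 1"

```text
time: 30.8
eef_pos: [606.0, -314.1, 46.0]
tcp_rot: [180.0, -0.0, -7.5]
wrist_force: [-3.6, 2.1, 5.2]
grip_width: 29.3
gripper_force: 30.6
```

play_rows --pt "0 0 0 0 0 0 0.3" --pt "0 0 0 0 0 0 0.2" --pt "0 0 0 0 0 0 0.1" --pt "0 0 0 0 0 0 -0.1" --pt "0 0 -0.002 0 0 0 -0.3" --pt "0 0 -0.01 0 0 0 -0.5" --pt "0 0 -0.02 0 0 0 -1" --pt "0 0 -0.03 0 0 0 -1" --pt "0 0 -0.035 0 0 0 -1" --pt "0 0 -0.03 0 0 0 -1" --pt "0 0 0 0 0 0 -1" --pt "0 0 0 0 0 0 -1"

```text
time: 31.8
eef_pos: [607.8, -315.2, 177.1]
tcp_rot: [179.8, -0.4, -7.5]
wrist_force: [-0.5, 0.2, -0.5]
grip_width: 85.0
gripper_force: 0.0
```

play_rows --pt "-0.035 -0.02 -0.01 0 0 0 -1" --pt "-0.035 -0.03 -0.01 0 0 0 -1" --pt "-0.02 -0.03 -0.01 0 0 0 -1" --pt "0 -0.035 -0.02 0 0 0 -1" --pt "0 -0.035 -0.02 0 0 0 -1" --pt "0 -0.035 -0.02 0 0 0 -1" --pt "0 -0.035 -0.02 0 0 0 -1" --pt "0 -0.03 -0.02 0 0 0 -1" --pt "0 0 0 0 0 0 -1" --pt "0 0 0 0 0 0 -1" --pt "0 0 0 0 0 0 -1"

```text
time: 32.72
eef_pos: [552.2, -58.5, 299.8]
tcp_rot: [180.0, 0.1, -7.4]
wrist_force: [-0.2, -1.2, 0.3]
grip_width: 85.1
gripper_force: 0.0
```

Run:
```python
from h import *
st,p,d=grab("w15"); print(st["time"],st["eef_pos"],st["tcp_rot"],st["wrist_force"])
P=cloud("wrist",d,st)
seated(P,(571.5,188.5),[(21,27),(31,38)],25); seated(P,(609,35.5),[(20.5,25),(30,34)],17); seated(P,(595.6,-137.5),[(46,56)],16)
seated(P,(614.1,-316.3),[(33,37.3),(37.6,42)],22)
```

```text
32.7167 [552.20705852 -58.5312946  299.84845667] [ 1.79980084e+02  1.05967437e-01 -7.42358314e+00] [-0.17636609 -1.17534058  0.31253594]
909 z 24.49 [571.5 188.5] tilt [-5.000e-03  5.000e-03  2.444e+01]
255 z 34.3 [571.3 188.1] tilt [-2.4000e-02  2.0000e-02  3.4141e+01]
364 z 22.42 [609.   35.5] tilt [-3.0000e-03 -6.0000e-03  2.2467e+01]
280 z 32.04 [608.6  35.6] tilt [-4.0000e-03 -0.0000e+00  3.1996e+01]
280 z 52.02 [ 596.  -137.2] tilt [-1.0000e-02 -3.7000e-02  5.1742e+01]
558 z 35.05 [ 613.8 -315.6] tilt [-5.500e-02 -1.300e-02  3.497e+01]
243 z 39.0 [ 610.7 -313.3] tilt [3.000e-03 2.700e-02 3.905e+01]
```

View pics/w15.png

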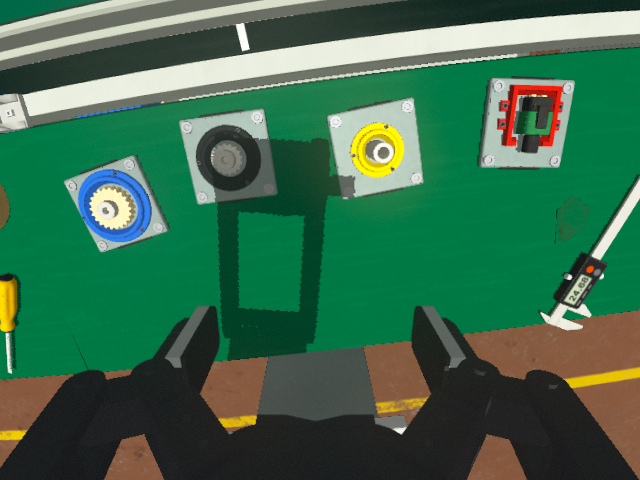

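All four parts are seated at the right heights, with the latch at 39 mm, the bush top at 52 mm and the gear discs at 24 and 22 mm. The caliper and screwdriver have not moved.

```bash
python3 -c "from rig import finish_job; print(finish_job())"
```

```text
the job is handed in; nothing more can be done
None
```

The job is handed in at about 33 s: the last camera check showed all four parts seated at the right height in their own nests, the connector's cable end through the notch, and the caliper and screwdriver untouched.

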